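# Clamp an aluminium bar in the V-block for drilling

## Task

Take the thickest bar from the wooden rack, lay it in the groove of the V-block with its end slid fully home against the end stop, and then tighten the T-handle clockwise until it has become about one and a half times as hard to turn as when it ran free. Stop there so that the soft aluminium is not crushed, let go, and leave the other bars and the things on the bench where they are.

Things in the scene. Friction and masses are not known exactly. Their poses are not given: they have to be found in the camera images.
- bar: the bar to clamp: plain bright aluminium round bar, 20 mm diameter, 170 mm long, about 145 g, lying level, its axis 35 mm above the bench, in one of the three notches of the wooden rack. Origin at its middle, on its axis; its own y axis runs along the bar (both ends are alike)
- rod_mid: steel rod, 12 mm diameter, 190 mm long, in another notch of the rack; stays there. Origin at its middle, y along it
- rod_thin: steel rod, 8 mm diameter, 170 mm long, in another notch of the rack; stays there. Origin at its middle, y along it
- rack: low wooden rack fixed to the bench, 170 mm (x) by 78 mm (y), 33 mm high: two notched rails, 12 mm thick, 30 mm to either side of the middle, with three 90 degree notches 55 mm apart in x. The bars lie across the rails along the rack's y, middles about midway between the rails, ends sticking out on both sides. Origin under its middle
- fixture: steel V-block, 60 mm wide (x), 110 mm long (y), top 55 mm above the bench, on a grey plate (96 x 150 x 10 mm). Its 90 degree groove, 36 mm wide at the top, runs along y. A dark U-shaped stirrup (80 mm in x, 26 mm in y, underside 93 mm, top 109 mm, nut on it to 117 mm) stands over it and carries the clamping screw. Origin on the bench under the screw, z up
- seat (a point): where the middle of the bar lies when the bar rests in the groove with its end against the stop: 45 mm to the fixture's -y side of the screw, 51 mm above the bench. Axes as the fixture: y along the groove towards the stop. 55 mm of the bar then stick out of the block
- v_mouth (a point): the open end of the groove, 70 mm to the fixture's -y side of the screw, at the height of the axis of the seated bar; axes as the fixture. The bar goes in here lengthwise, under the stirrup, towards +y, until its end meets the end-stop plate (52 mm wide) that closes the far end, its inner face 40 mm beyond the screw
- pad: round steel cup, 26 mm across, sprung, under the screw, holding a 23 mm rubber facing that presses the bar; does not turn. Origin in the middle of its top. The facing is worn: it reaches 9.3 to 12 mm below the origin, how far is not known. At the start it is 3 to 7 mm clear of the seated bar. Once on the bar it presses about 90 N harder for each rad the handle turns
- t_bar (a point): middle of the T-handle's cross bar, on the screw axis, about 165 mm above the bench. The cross bar is a level steel rod 10 mm thick, 103 mm long over its end balls, on a 10 mm stem, over 25 mm of it free above the nut. Clockwise from above tightens, 12 mm down per turn. It runs free at about 0.20 N m and stays where it is let go; 30 N of clamping adds 0.06 N m, 90 N 0.17 N m: stop at about 0.30 N m
- t_bar_end (a point): the ball at one end of the cross bar, 44 mm from t_bar; with t_bar it shows which way the cross bar points. To begin with the cross bar lies within 30 degrees of the fixture's x axis
- printed_cup: small open green printed cup, 60 mm across, 62 mm high, bystander; origin under its middle
- printed_gear: white printed gear with a hub, 60 mm across, 32 mm high, bystander; origin under its middle
- stepper: small square motor with a brass pulley, 42 mm wide, 62 mm high, bystander; origin under its middle
- printed_vase: blue printed vase, 48 mm across, 66 mm high, bystander; origin under its middle
- screwdriver: screwdriver with a black handle, 180 mm long, lying along its x, bystander; origin under its middle
- caliper: digital caliper, 200 mm long, lying flat along its x, bystander; origin under the middle of its beam
Mind the look-alikes: they are no part of the job. Leave any orange or red look-alike of the fixture alone.

How it is judged:
By the outcome, as a careful person would: the job done as asked, in the order asked, and still so for the second after the job is handed in, with the robot touching nothing.
It also fails if it takes over 72 s, if anything falls off the work surface, if the arm or the gripper's body presses on something with over 40 N, if the wrist force passes 120 N, or if a joint passes its speed limit or range.

## Robot

A 6-joint arm with a two-finger parallel gripper is mounted at the origin on the work surface. World frame = base frame: x ahead of the robot, y to its left, z up, the work surface at z = 0. Lengths are in m, angles in rad, forces in N, time in s.
With the tool pointing down it reaches from about 0.35 to 0.925 m from the base axis. Payload 6.4 kg.
Tool frame: the origin (TCP) lies at the centre of the arm's flange, where the gripper is bolted on; the fingertips stand 199 mm ahead of it and the grasp point (between the pads) lies 180 mm ahead of it; z points along the fingers, y is the line along which they close (so a half turn about z gives the same grasp; the last joint's range is limited). The gripper opens to 94 mm and grips with 3 to 60 N. Pads are 16 mm wide; open, the fingers measure 119 mm over their backs; the gripper's body (75 mm by 177 mm) begins 78 mm behind the grasp point.
Start: joints at [-1.499, 0.245, 1.558, -0, 1.339, -0.174], TCP at [0.158, -0.63, 0.405] pointing down, gripper open.
Joint ranges: [-3.13, 3.13], [-1.02, 2.26], [0.13, 2.54], [-0.95, 4.09], [0.21, 2.88], [-2.74, 2.74]. Speed limits (rad/s): [2.57, 2.57, 3.14, 3.14, 3.14, 3.14].

## Interface

Orientations are given as a unit quaternion [w, x, y, z].
In Python, from bench import manip gives the robot as it stands.
- The arm moves only by the tool play_rows, never from a script. Its arguments are lists of equal length, an entry for each row: "claw": the gripper's target within -1 to 1 (shut at 1, half-way at 0, fully open at -1); "offset": the shift along the tool's x, y, z in cm, a list of three; "twist": the turn about the tool's z in rad. A call has 1 to 20 rows; each row is the pose to reach, as a shift and turn from the pose commanded when the call began, along the tool's axes at that moment; what a row does not reach only later rows make up. A row lasts 1/10 s, in which the tool goes at most 50 mm and 8.59 degrees, less where a joint would pass 70% of its speed; a pose out of reach is approached as far as the arm can. A call with a gripper value outside its range is refused whole. The fingers move at their own pace and stop on an object; "squeeze" is the grip in N (left out, the last holds). Time passes only in rows, so rows that repeat a pose let the fingers close. It gives the time, the measured TCP pose, the force, the opening and the grip force at its end, in the units of the state.
- manip.get_obs(): the state, without advancing time (a new reading comes with each control period).
- manip.grab_frame(name): name is "scene" or "side" or "wrist"; returns the picture (400x640x3 uint8, blue, green, red); there is no depth.
- manip.calibration(name): a dict with "camera_matrix" (3x3 intrinsics, pixels), "dist_coeffs" ([k1, k2, p1, p2, k3] as OpenCV has them; the pictures are not rectified), "rvec" (rotation vector, rad) and "tvec" (3), from world to camera coordinates, as OpenCV has them; the wrist camera has in their place "T_tool_cam" (4x4, takes a point from camera to tool coordinates, whose origin is the TCP and whose axes are the flange's). Camera axes: x right, y down, z forward; pixel columns grow to the right and rows downward; lengths in m; the calibration is good to about 2 mm. A picture is of the moment at which its call begins: read the wrist's pose just before it. calibration takes no time and is no camera call.
- manip.hand_in(): hands the job in; it is judged then, once.
The state is a dict: "time": time; "qpos": joint angles; "qd": joint speeds; "tau": joint torques, N m; "position": TCP position; "ee_rot": TCP orientation; "force": force on the tool from outside, world axes, zero at the start; "torque": the same for the moment, N m; "gripper_width": finger opening in m; "gripper_force": force on a finger pad.
Only numpy, scipy, OpenCV 4.12 (cv2) and the standard library are available. Lean on these libraries where they do the work, as an engineer would, in place of code of your own. Each camera call takes 0.05 s, during which the arm holds its last target. There are 200 camera calls.

## Working session

There is one attempt and no reset: what is moved stays moved. The work goes in short steps, Python scripts to look and compute and a tool call to move; the robot and the scene stay as the last step left them, time stands still between calls to the robot, and variables do not carry over. Pictures are saved under pics/ and viewed, at most 10 in all, crops included, and the job is handed in when it is done.

Besides the shell and the picture viewer there is one more tool, called after "Request:" as name([rows], argument=value, ...), one row to a line, values as JSON. play_rows: Moves the arm, as the interface text tells. Its arguments: {"type":"object","properties":{"claw":{"type":"array","items":{"type":"number"}},"offset":{"type":"array","items":{"type":"array","items":{"type":"number"}}},"twist":{"type":"array","items":{"type":"number"}},"squeeze":{"type":"number"}},"required":["claw","offset","twist"]}

```bash
mkdir -p pics
cat > h.py <<'E'
import numpy as np, cv2
from scipy.spatial.transform import Rotation as R
from bench import manip
def cam(name,obs=None):
    c=manip.calibration(name);K=np.array(c["camera_matrix"],float);D=np.array(c["dist_coeffs"],float)
    if name=="wrist":
        o=obs or manip.get_obs();q=o["ee_rot"];T=np.eye(4);T[:3,:3]=R.from_quat([q[1],q[2],q[3],q[0]]).as_matrix();T[:3,3]=o["position"]
        M=np.linalg.inv(T@np.array(c["T_tool_cam"]));return K,D,M[:3,:3],M[:3,3]
    return K,D,cv2.Rodrigues(np.array(c["rvec"],float))[0],np.array(c["tvec"],float).ravel()
def ray(C,px):
    K,D,r,t=C;p=cv2.undistortPoints(np.array(px,float).reshape(-1,1,2),K,D).reshape(-1,2)
    d=np.c_[p,np.ones(len(p))]@r;return -r.T@t,d/np.linalg.norm(d,axis=1)[:,None]
def onz(C,px,z):
    o,d=ray(C,px);return o+d*((z-o[2])/d[:,2])[:,None]
def proj(C,P):
    K,D,r,t=C;return cv2.projectPoints(np.array(P,float).reshape(-1,3),cv2.Rodrigues(r)[0],t,K,D)[0].reshape(-1,2)
def tri(Ca,pa,Cb,pb):
    A=0;b=0
    for C,p in((Ca,pa),(Cb,pb)):
        o,d=ray(C,[p]);P=np.eye(3)-np.outer(d[0],d[0]);A=A+P;b=b+P@o
    return np.linalg.solve(A,b)
E
python3 - <<'E'
from h import *
o=manip.get_obs();print(o)
for n in("scene","side","wrist"):
    cv2.imwrite(f"pics/{n}0.png",manip.grab_frame(n));C=cam(n,o);print(n,-C[2].T@C[3],C[2][2],C[0][0,0])
print(manip.calibration("wrist")["T_tool_cam"])
E
```

```text
{'time': 0.0, 'qpos': array([-1.49911017e+00,  2.45821356e-01,  1.55899243e+00, -2.05038829e-05,
        1.33869439e+00, -1.74081414e-01]), 'qd': array([-9.27069756e-04,  1.18871061e-03, -1.95707070e-03,  5.18133777e-05,
        5.21656204e-05,  5.77752748e-04]), 'tau': array([-9.95012888e-04, -4.15843177e+01, -3.14602661e+01,  6.85110362e-02,
        3.31860082e-02, -1.54519621e-04]), 'position': array([ 0.15814546, -0.6302414 ,  0.40355195]), 'ee_rot': array([-9.57013134e-04,  9.92458538e-01,  1.22577048e-01,  3.90517959e-05]), 'force': array([ 0.03669084, -0.189936  ,  0.17709474]), 'torque': array([ 0.04031362, -0.00456495,  0.01675874]), 'gripper_force': 0.0, 'gripper_width': 0.0942077236109157}
scene [1.36515324 0.34986844 1.39233656] [-0.55073173 -0.13622393 -0.82349111] 444.29101669621554
side [ 0.45882482 -0.89805382  0.99101236] [ 0.05613259  0.76952231 -0.63614821] 471.5108760793863
wrist [ 0.23654353 -0.60947698  0.38395277] [-0.27016219 -0.06502882 -0.96061628] 314.559090842197
[[-3.87393534e-04 -9.60533103e-01 -2.78165432e-01  8.10881646e-02]
 [ 9.99999633e-01 -1.59543538e-04 -8.41752839e-04 -1.02869713e-03]
 [ 7.64151969e-04 -2.78165656e-01  9.60532813e-01  1.96264664e-02]
 [ 0.00000000e+00  0.00000000e+00  0.00000000e+00  1.00000000e+00]]
```

View pics/scene0.png

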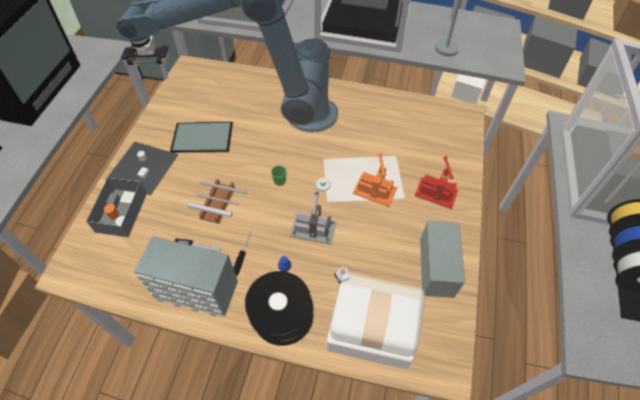

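View pics/side0.png

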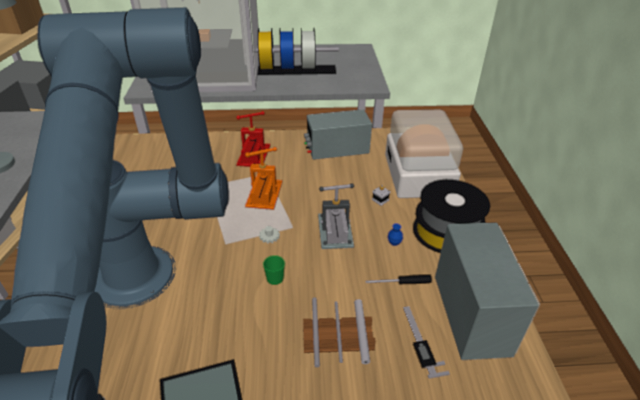

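Bar candidates in the side view are the left rod (316,332), the middle rod (340,332) and the right rod (362,330). The right one is thickest and brightest. Fixture candidates are grey (336,220), orange (264,187) and red (252,145). I choose grey. I'll check both choices in one close crop.

Run:
```python
import cv2,numpy as np
a=cv2.imread("pics/side0.png")
x=cv2.resize(a[280:380,290:390],(400,400),interpolation=cv2.INTER_CUBIC)
y=cv2.resize(a[170:270,290:390],(400,400),interpolation=cv2.INTER_CUBIC)
cv2.imwrite("pics/c1.png",np.hstack([x,y]))
```

```text
(no output)
```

View pics/c1.png

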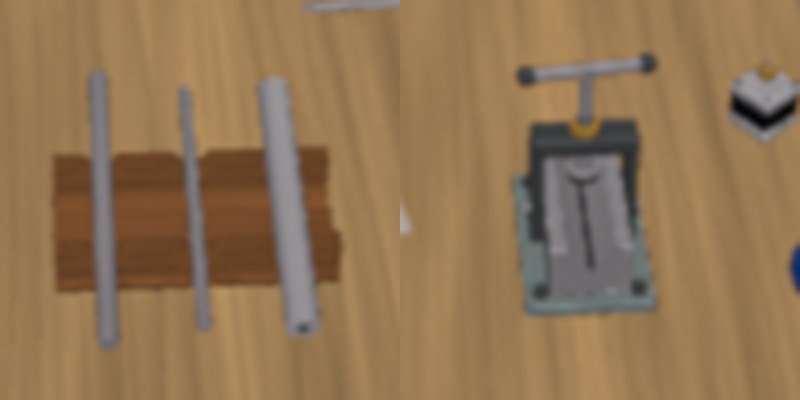

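Run:
```python
from h import *
C=cam("side")
print("bar",onz(C,[(358.2,300.5),(365.8,361)],.035))
print("plate FL FR BL",onz(C,[(321.8,248),(353.8,247),(318.8,214.5)],.01))
T=onz(C,[(321.5,189),(352.2,185.7)],.165);print("tbar",T,np.linalg.norm(T[0]-T[1]))
b=onz(C,[(358.2,300.5),(365.8,361)],.035).mean(0)
print(R.from_quat(np.roll(manip.get_obs()["ee_rot"],-1)).as_matrix())
```

```text
bar [[ 0.60679741 -0.14968028  0.035     ]
 [ 0.60365887 -0.32021415  0.035     ]]
plate FL FR BL [[0.52766206 0.06467419 0.01      ]
 [0.621049   0.06408749 0.01      ]
 [0.52707599 0.21182594 0.01      ]]
tbar [[0.52991794 0.14475528 0.165     ]
 [0.61835301 0.15588293 0.165     ]] 0.08913240748754643
[[ 9.69955847e-01  2.43280996e-01 -1.12407029e-04]
 [ 2.43280901e-01 -9.69954797e-01  1.44725195e-03]
 [ 2.43059160e-04 -1.43111698e-03 -9.99998946e-01]]
```

Thick bar is at about (0.605,-0.235) along y. The mouth of the grey fixture faces -y, with the screw at about (0.574,0.15). Moving above the bar for a close look.

Request:
play_rows([
  [3.5, -1.8, 0],
  [7, -3.7, 0],
  [10.5, -5.5, 0],
  [14, -7.3, 0],
  [17.5, -9.2, 0],
  [21, -11, 0],
  [24.5, -12.9, 0],
  [28, -14.7, 0],
  [31.5, -16.5, 0],
  [35, -18.4, 0],
  [38.5, -20.2, 0],
  [42, -22, 0],
  [45.5, -23.9, 0],
  [49, -25.7, 0],
  [52.5, -27.5, 0],
  [52.5, -27.5, 0],
  [52.5, -27.5, 0],
  [52.5, -27.5, 0],
], claw=[0, 0, 0, 0, 0, 0, 0, 0, 0, 0, 0, 0, 0, 0, 0, 0, 0, 0], twist=[-0.09, -0.18, -0.27, -0.36, -0.45, -0.54, -0.63, -0.72, -0.81, -0.9, -0.99, -1.08, -1.17, -1.26, -1.325, -1.325, -1.325, -1.325])

```text
time: 1.95
position: [0.5998, -0.2367, 0.4044]
ee_rot: [-0.0, 0.708, 0.707, -0.0]
force: [-0.3, 0.0, 0.0]
gripper_width: 0.047
gripper_force: 0.0
```

```bash
cat > bar.py <<'E'
from h import *
import sys
o=manip.get_obs();f=manip.grab_frame("wrist");cv2.imwrite(f"pics/{sys.argv[1]}.png",f);C=cam("wrist",o)
print(o["time"],o["position"],o["gripper_width"],o["force"])
q=o["ee_rot"];r=R.from_quat(np.roll(q,-1)).as_matrix();print("yaw",np.arctan2(r[1,0],r[0,0]),"tilt",r[:,2])
print("bar proj",proj(C,[(.6068,-.150,.035),(.6037,-.320,.035)]).round())
E
python3 bar.py w1
```

```text
1.95 [ 0.59983659 -0.23670093  0.40435888] 0.047041314111739445 [-0.33145314  0.02534453  0.0294978 ]
yaw 1.5694134863038702 tilt [-7.42780021e-04  3.30715568e-05 -9.99999724e-01]
bar proj [[330. 105.]
 [327. 251.]]
```

View pics/w1.png

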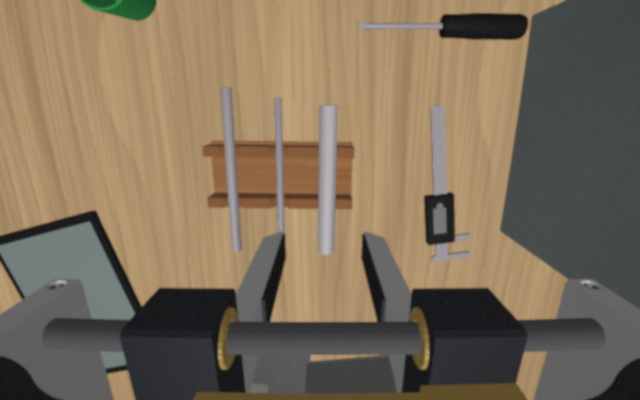

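The thick bar spans (328,106) to (327,254), between the open fingers and as predicted. Next is the sub-pixel fit.

Run:
```python
from h import *
a=cv2.imread("pics/w1.png").astype(float)
C=cam("wrist")
sat=a.max(2)-a.min(2); P=[]
for r in list(range(115,138))+list(range(160,190))+list(range(212,250)):
    m=np.where(sat[r,305:350]<28)[0]+305
    if len(m): P.append((m.min(),m.max(),r))
P=np.array(P);print(P[::12])
P=P[abs(P[:,1]-P[:,0]-np.median(P[:,1]-P[:,0]))<5]
W=onz(C,np.c_[P[:,:2].mean(1),P[:,2]],.037)
k=np.polyfit(W[:,1],W[:,0],1);print("x at -.235",np.polyval(k,-.235),"at -.297",np.polyval(k,-.297),"slope",k[0],"wid",(onz(C,P[:,[1,2]],.035)-onz(C,P[:,[0,2]],.035))[:,0].mean())
col=sat[:,323:333].mean(1);print(col[98:116].round(),col[246:264].round())
print("ends",onz(C,[(328,105),(327,254)],.038))
```

```text
[[319 336 115]
 [319 336 127]
 [319 335 161]
 [319 335 173]
 [319 335 185]
 [319 334 219]
 [318 334 231]
 [318 333 243]]
x at -.235 0.6030830030364637 at -.297 0.6021669010522422 slope 0.01477583845518526 wid 0.018231283898794515
[66. 66. 65. 65. 65. 62. 48. 20.  6.  5.  5.  5.  5.  5.  5.  5.  5.  4.] [ 5.  5.  5.  6.  5.  5.  7. 12. 27. 48. 61. 64. 64. 64. 64. 64. 64. 64.]
ends [[ 0.60436368 -0.15008763  0.038     ]
 [ 0.60349472 -0.32278834  0.038     ]]
```

Request:
play_rows([
  [-3, 0.2, 3],
  [-6.1, 0.25, 6],
  [-6.1, 0.25, 9.5],
  [-6.1, 0.25, 13],
  [-6.1, 0.25, 16],
  [-6.1, 0.25, 18],
  [-6.1, 0.25, 19.1],
  [-6.1, 0.25, 19.1],
  [-6.1, 0.25, 19.1],
  [-6.1, 0.25, 19.1],
  [-6.1, 0.25, 19.1],
  [-6.1, 0.25, 19.1],
  [-6.1, 0.25, 19.1],
  [-6.1, 0.25, 19.1],
  [-6.1, 0.25, 19.1],
], claw=[0, 0, 0, 0, 0, 0, 0, 0, 0, 0.5, 0.8, 1, 1, 1, 1], twist=[0.013, 0.013, 0.013, 0.013, 0.013, 0.013, 0.013, 0.013, 0.013, 0.013, 0.013, 0.013, 0.013, 0.013, 0.013], squeeze=40)

```text
time: 3.5
position: [0.603, -0.2971, 0.214]
ee_rot: [0.0, 0.712, 0.703, -0.0]
force: [-1.6, -0.1, 2.9]
gripper_width: 0.0189
gripper_force: 40.0
```

Request:
play_rows([
  [0, 0, -0.7],
  [0, 0, -2],
  [0, 0, -4.5],
  [0, 0, -8],
  [0, 0, -11.5],
  [0, 0, -15],
  [2, -0.7, -18.5],
  [6, -2, -21],
  [10, -3.3, -21],
  [14, -4.6, -21],
  [18, -6, -21],
  [22, -7.3, -21],
  [26, -8.6, -21],
  [30, -10, -21],
  [34, -11.3, -21],
  [38, -12.5, -21],
  [39.5, -13.2, -21],
  [39.5, -13.2, -21],
  [39.5, -13.2, -21],
  [39.5, -13.2, -21],
], claw=[1, 1, 1, 1, 1, 1, 1, 1, 1, 1, 1, 1, 1, 1, 1, 1, 1, 1, 1, 1], twist=[0, 0, 0, 0, 0, 0, 0, 0, 0, 0, 0, 0, 0, 0, 0, 0, 0, 0, 0, 0])

```text
time: 5.5
position: [0.4764, 0.0989, 0.424]
ee_rot: [0.0, 0.712, 0.702, 0.0]
force: [-0.3, 0.4, -1.7]
gripper_width: 0.0188
gripper_force: 40.0
```

```bash
python3 bar.py w2
python3 - <<'E'
from h import *
for n in("scene","side"): cv2.imwrite(f"pics/{n}2.png",manip.grab_frame(n))
E
```

```text
5.5 [0.47640428 0.09887686 0.42397309] 0.01878332292883753 [-0.318998    0.38451796 -1.71508485]
yaw 1.556594867481745 tilt [ 4.75466514e-04 -2.37296585e-04 -9.99999859e-01]
bar proj [[417. 349.]
 [406. 434.]]
```

View pics/w2.png

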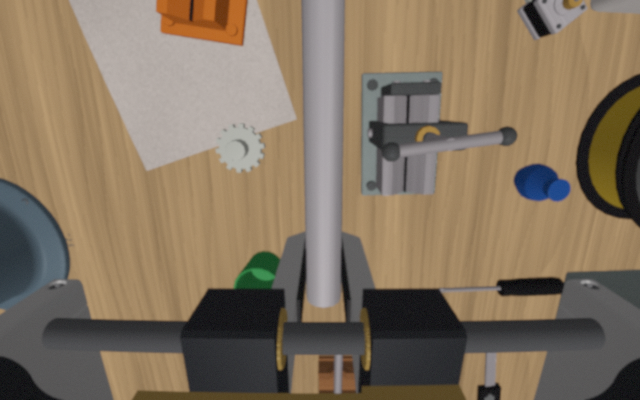

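The view shows the grey plate from (364,73) to (361,193), the groove slit at about column 407, and the T-bar balls at (392,152) and (508,136). Measuring the groove line.

Run:
```python
from h import *
a=cv2.imread("pics/w2.png");g=cv2.cvtColor(a,cv2.COLOR_BGR2GRAY).astype(float);C=cam("wrist")
for r in (100,110,165,175,185): print(r,g[r,355:445:2].astype(int))
S=[]
for r in range(160,190):
    s=g[r,400:416];w=np.clip(np.median(s)-15-s,0,None); S.append((400+(w*np.arange(16)).sum()/w.sum(),r))
for z in (.037,):
    W=onz(C,S,z);k=np.polyfit(W[:,1],W[:,0],1);print("slit z",z,"slope",k[0],"x at .1",np.polyval(k,.1),W[[0,-1]])
T=onz(C,[(392,152),(508,136)],.165);print("T",T,T.mean(0),np.linalg.norm(T[1]-T[0]),np.arctan2(*(T[1]-T[0])[1::-1]))
print("plate TL,BL,TR",onz(C,[(363.5,72.5),(361,193.5),(441.5,72.5)],.01))
cs=cam("side");s2=(cs,)
print("tri T L,R",tri(C,(392,152),cs,(321.5,189)),tri(C,(508,136),cs,(352.2,185.7)))
```

```text
100 [143 140 133 113 124 132 134 132 134 132 127 100  79  78  96 137 142 142
 142 137 123 120 121 122 121 114  61  71 119 122 126 124 124 121 124 126
 124 132 140 141 141 137 127 130 141]
110 [140 139 131 113 123 132 132 134 133 131 130 102  79  81 104 138 143 144
 143 136 122 120 122 121 120 112  50  84 119 124 127 123 124 122 123 124
 124 137 141 142 140 135 126 138 140]
165 [136 132 130 118 132 136 135 134 134 133 119  84  77  89 135 148 147 143
 139 120 118 120 123 119  99  52  97 120 120 124 124 121 121 121 123 133
 142 145 139 136 127 127 135 140 143]
175 [138 133 134 122 130 135 136 135 133 132 119  81  78  92 140 147 146 141
 139 124 118 118 121 116  90  55 106 119 119 123 123 121 119 122 124 137
 145 146 140 134 129 133 138 141 146]
185 [136 134 137 115 129 122  85  82  80  79  78  76  80  99 142 149 148 142
 133 121 119 121 119 115  83  67 113 120 120 123 123 118 121 122 127 142
 144 143 139 134 127 137 140 141 146]
slit z 0.037 slope -0.012852007295693342 x at .1 0.5731726661805787 [[0.57302146 0.12252943 0.037     ]
 [0.57340794 0.08738519 0.037     ]]
T [[0.52905494 0.14914856 0.165     ]
 [0.61724314 0.16044352 0.165     ]] [0.57314904 0.15479604 0.165     ] 0.08890857822068093 0.1273843745639866
plate TL,BL,TR [[0.52520978 0.2224968  0.01      ]
 [0.52465957 0.07528774 0.01      ]
 [0.61757368 0.22188831 0.01      ]]
tri T L,R [0.5299752  0.14873533 0.16178749] [0.61906772 0.1601443  0.16171749]
```

Run:
```python
from h import *
a=cv2.imread("pics/w2.png");g=cv2.cvtColor(a,cv2.COLOR_BGR2GRAY).astype(float);C=cam("wrist")
S=[]
for r in list(range(98,118))+list(range(160,190)):
    s=g[r,398:416];w=np.clip(np.median(s)-15-s,0,None); S.append((398+(w*np.arange(18)).sum()/w.sum(),r))
for z in (.035,.04):
    W=onz(C,S,z);k=np.polyfit(W[:,1],W[:,0],1);print("slope",k[0],"x at .08,.15",np.polyval(k,[.08,.15]))
# left block/top edges: bright land borders
E=[]
for r in list(range(98,118))+list(range(160,180)):
    s=g[r,368:392]; d=np.diff(s); E.append((368.5+np.argmax(d),r))
W=onz(C,E,.055);k=np.polyfit(W[:,1],W[:,0],1);print("block left edge slope",k[0],np.polyval(k,[.08,.15]))
# bar in hand : lead-part edges
for r in (20,60,100,140,180,220):
    s=g[r,295:350];d=np.diff(s);print(r,295.5+np.argmax(abs(d[:25])),320.5+np.argmax(abs(d[25:])))
```

```text
slope -0.01153908957258815 x at .08,.15 [0.57392161 0.57311388]
slope -0.011539089572590882 x at .08,.15 [0.57262857 0.57182083]
block left edge slope -0.005774109443953338 [0.54218092 0.54177674]
20 301.5 344.5
60 301.5 344.5
100 302.5 344.5
140 302.5 343.5
180 303.5 342.5
220 304.5 341.5
```

Request:
play_rows([
  [-3, 1, 0],
  [-7, 3, 0],
  [-11, 5, 0],
  [-15, 7, 0],
  [-19, 9, 0],
  [-20.2, 10.1, 3],
  [-20.2, 10.1, 7],
  [-20.2, 10.1, 11],
  [-20.2, 10.1, 15],
  [-20.2, 10.1, 18],
  [-20.2, 10.1, 19.1],
  [-20.2, 10.1, 19.1],
  [-20.2, 10.1, 19.1],
  [-20.2, 10.1, 19.1],
], claw=[1, 1, 1, 1, 1, 1, 1, 1, 1, 1, 1, 1, 1, 1], twist=[-0.022, -0.022, -0.022, -0.022, -0.022, -0.022, -0.022, -0.022, -0.022, -0.022, -0.022, -0.022, -0.022, -0.022])

```text
time: 7.05
position: [0.5755, -0.1041, 0.235]
ee_rot: [0.002, 0.704, 0.71, 0.001]
force: [-0.4, -0.0, -1.2]
gripper_width: 0.0189
gripper_force: 40.0
```

```bash
python3 bar.py w3
python3 - <<'E'
from h import *
s=manip.grab_frame("side")
a=cv2.imread("pics/w3.png")
cv2.imwrite("pics/c3.png",np.hstack([cv2.resize(s[170:290,280:400],(400,400),interpolation=cv2.INTER_CUBIC),cv2.resize(a[0:250,195:445],(400,400))]))
o=manip.get_obs();p=o["position"]
print(proj(cam("side"),[(p[0],p[1]+.146,p[2]-.179),(p[0],p[1],p[2]-.179)]))
E
```

```text
7.05 [ 0.57547091 -0.10408298  0.23499856] 0.018945946256528463 [-0.37804976 -0.04040331 -1.24534628]
yaw 1.579637139120248 tilt [ 0.00384682 -0.00147107 -0.99999152]
bar proj [[369. 309.]
 [354. 479.]]
[[339.33735273 241.70542712]
 [344.36227653 281.71085757]]
```

View pics/c3.png

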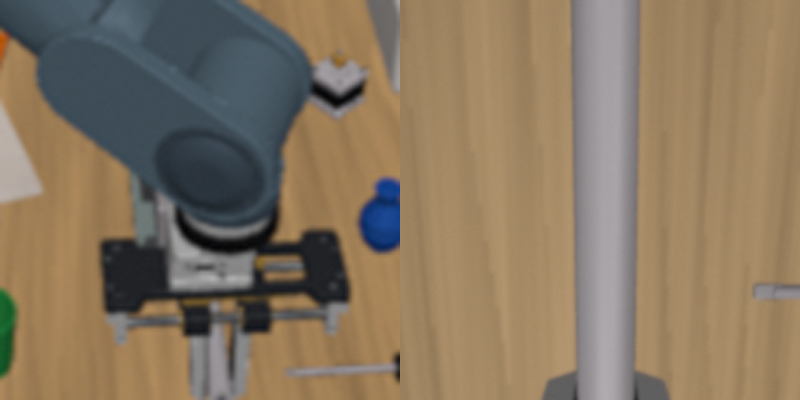

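Run:
```python
from h import *
a=cv2.imread("pics/w3.png");g=cv2.cvtColor(a,cv2.COLOR_BGR2GRAY).astype(float)
sat=(a.max(2).astype(float)-a.min(2));C=cam("wrist")
p=manip.get_obs()["position"];o=-C[2].T@C[3]
for r in (5,40,80,120,160,200):
    s=sat[r];L=[i for i in range(295,330) if s[i]>35>=s[i+1]][-1];Rr=[i for i in range(320,360) if s[i]<=35<s[i+1]][0]
    L=L+(s[L]-35)/(s[L]-s[L+1]);Rr=Rr+(35-s[Rr])/(s[Rr+1]-s[Rr])
    _,d=ray(C,[(L,r),(Rr,r),((L+Rr)/2,r)])
    # angle seen in plane normal to the bar (y): half angle -> distance
    e=d[:,[0,2]];e/=np.linalg.norm(e,axis=1)[:,None];h=np.arccos(e[0]@e[1])/2;D=.01/np.sin(h)
    m=e[0]+e[1];m/=np.linalg.norm(m);pt=o[[0,2]]+m*D
    t=D/np.hypot(d[2,0],d[2,2]);print(r,round(Rr-L,2),"y %.4f x %.4f z %.4f"%(o[1]+t*d[2,1],*pt))
c=cam("scene");f=manip.grab_frame("scene");print(proj(c,[(p[0],p[1]+.146,p[2]-.179)]))
cv2.imwrite("pics/c4.png",cv2.resize(f[190:260,250:370],(800,467),interpolation=cv2.INTER_CUBIC))
```

```text
5 43.15 y 0.0253 x 0.5742 z 0.0517
40 42.4 y 0.0100 x 0.5743 z 0.0526
80 41.09 y -0.0080 x 0.5745 z 0.0522
120 39.69 y -0.0270 x 0.5746 z 0.0515
160 38.85 y -0.0470 x 0.5748 z 0.0534
200 37.31 y -0.0688 x 0.5750 z 0.0526
[[284.11886647 214.39154068]]
```

View pics/c4.png

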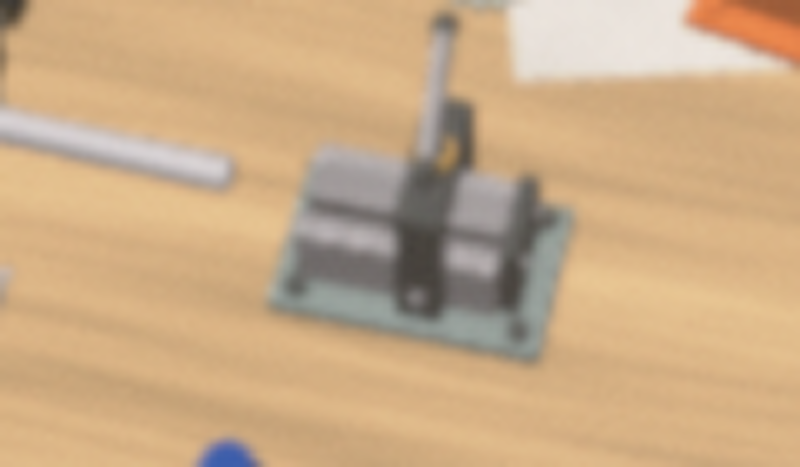

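Request:
play_rows([
  [1.5, -0.05, 0.1],
  [3, -0.05, 0.15],
  [4.5, -0.05, 0.15],
  [5.5, -0.05, 0.15],
  [6.5, -0.05, 0.2],
  [6.5, -0.05, 0.3],
  [6.5, -0.05, 0.4],
  [6.5, -0.05, 0.4],
  [6.5, -0.05, 0.4],
], claw=[1, 1, 1, 1, 1, 1, 1, 1, 1], twist=[0, 0, 0, 0, 0, 0, 0, 0, 0])

```text
time: 8.1
position: [0.5735, -0.039, 0.2287]
ee_rot: [0.0, 0.704, 0.71, 0.0]
force: [1.6, 0.9, -0.4]
gripper_width: 0.0188
gripper_force: 40.0
```

Run:
```python
from h import *
o=manip.get_obs();print(o["position"],o["force"],o["torque"])
```

```text
[ 0.57351482 -0.0389974   0.22871589] [ 1.63541008  0.86429151 -0.37871984] [ 0.15682637 -0.30172399 -0.13322265]
```

Request:
play_rows([
  [0, 0.05, -0.1],
  [1.2, 0.05, -0.1],
  [2.5, 0.05, -0.1],
  [4, 0.05, -0.1],
  [5.5, 0.05, -0.1],
  [7, 0.05, -0.1],
  [7.5, 0.05, -0.1],
  [7.5, 0.05, -0.1],
], claw=[1, 1, 1, 1, 1, 1, 1, 1], twist=[0, 0, 0, 0, 0, 0, 0, 0])

```text
time: 8.9
position: [0.5734, 0.0377, 0.2299]
ee_rot: [-0.0, 0.704, 0.711, 0.001]
force: [3.0, 1.0, 0.4]
gripper_width: 0.0186
gripper_force: 40.0
```

Request:
play_rows([
  [0.2, 0.05, 0],
  [0.4, 0.05, 0],
  [0.6, 0.05, 0],
  [0.6, 0.05, 0],
], claw=[1, 1, 1, 1], twist=[0, 0, 0, 0])

```text
time: 9.3
position: [0.5737, 0.0421, 0.2297]
ee_rot: [0.0, 0.704, 0.71, -0.0]
force: [0.7, -2.3, 2.3]
gripper_width: 0.019
gripper_force: 40.0
```

Request:
play_rows([
  [0.1, 0, 0],
  [0.2, 0, 0],
  [0.3, 0, 0],
  [0.3, 0, 0],
], claw=[1, 1, 1, 1], twist=[0, 0, 0, 0])

```text
time: 9.7
position: [0.5737, 0.0455, 0.2298]
ee_rot: [0.0, 0.704, 0.71, 0.0]
force: [0.4, -3.3, 2.7]
gripper_width: 0.0192
gripper_force: 40.0
```

Request:
play_rows([
  [0.1, 0, 0],
  [0.2, 0, 0],
  [0.3, 0, 0],
  [0.3, 0, 0],
], claw=[1, 1, 1, 1], twist=[0, 0, 0, 0])

```text
time: 10.1
position: [0.5737, 0.0483, 0.2297]
ee_rot: [0.0, 0.704, 0.71, -0.0]
force: [-0.0, -5.3, 3.8]
gripper_width: 0.0189
gripper_force: 40.0
```

Request:
play_rows([
  [0.1, 0, 0],
  [0.2, 0, 0],
  [0.3, 0, 0],
  [0.3, 0, 0],
], claw=[1, 1, 1, 1], twist=[0, 0, 0, 0])

```text
time: 10.5
position: [0.5738, 0.0495, 0.2298]
ee_rot: [0.002, 0.704, 0.711, -0.002]
force: [-0.4, -15.3, 3.8]
gripper_width: 0.0191
gripper_force: 40.0
```

Run:
```python
from h import *
o=manip.get_obs();print(o["position"],o["force"],o["torque"])
f=manip.grab_frame("scene");
cv2.imwrite("pics/c5.png",cv2.resize(f[190:260,250:370],(800,467),interpolation=cv2.INTER_CUBIC))
```

```text
[0.57376007 0.04954982 0.2297524 ] [ -0.42554286 -15.30976682   3.83674531] [-2.66698203 -0.06125569 -0.05001214]
```

View pics/c5.png

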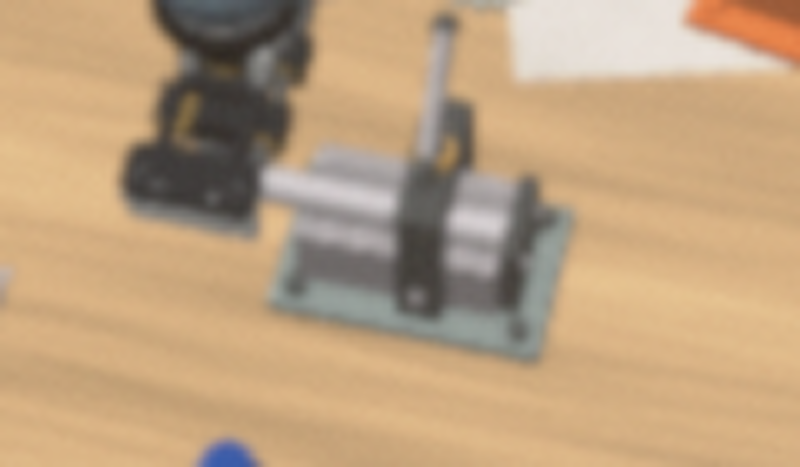

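Bar is stalled against the stop (15 N) and seated. Release, rise and turn for the handle.

Request:
play_rows([
  [0, 0, 0],
  [0, 0, 0],
  [0, 0, 0],
  [0, 0, -2],
  [0, 0, -6],
  [0, 0, -10],
  [0, 0, -14],
  [0, 0, -17],
  [2, 0, -18],
  [5, 0, -18],
  [8, 0, -18],
  [10.6, 0, -18],
  [10.6, 0, -18],
  [10.6, 0, -18],
  [10.6, 0, -18],
  [10.6, 0, -18],
  [10.6, 0, -18],
  [10.6, 0, -18],
  [10.6, 0, -18],
  [10.6, 0, -18],
], claw=[0.6, 0.3, 0, 0, 0, 0, 0, 0, 0, 0, 0, 0, 0, 0, 0, 0, 0, 0, 0, 0], twist=[0, 0, 0, 0, 0, 0, -0.14, -0.28, -0.42, -0.56, -0.7, -0.84, -0.98, -1.12, -1.26, -1.4, -1.54, -1.69, -1.69, -1.69])

```text
time: 12.55
position: [0.5723, 0.1579, 0.4091]
ee_rot: [-0.001, -0.063, 0.998, 0.0]
force: [-0.2, -0.1, -0.6]
gripper_width: 0.047
gripper_force: 0.0
```

```bash
python3 bar.py w6
python3 - <<'E'
from h import *
o=manip.get_obs();p=o["position"];print(o["torque"],o["qpos"])
f=manip.grab_frame("scene");s=manip.grab_frame("side");w=cv2.imread("pics/w6.png")
cv2.imwrite("pics/c6.png",np.hstack([cv2.resize(f[190:260,270:340],(300,300),interpolation=cv2.INTER_CUBIC),w[:300,70:570]]))
E
```

```text
12.55 [0.57233961 0.15787596 0.40909148] 0.04695786371144762 [-0.23057292 -0.14853035 -0.57930447]
yaw -3.015878982522847 tilt [-1.25557140e-03  5.60978133e-04 -9.99999054e-01]
bar proj [[ 61. 180.]
 [-69. 161.]]
[ 0.06212457 -0.13808085  0.06127403] [ 7.80507256e-02  1.11463882e-01  1.70141113e+00  5.73083493e-04
  1.32960575e+00 -1.61894279e+00]
```

View pics/c6.png

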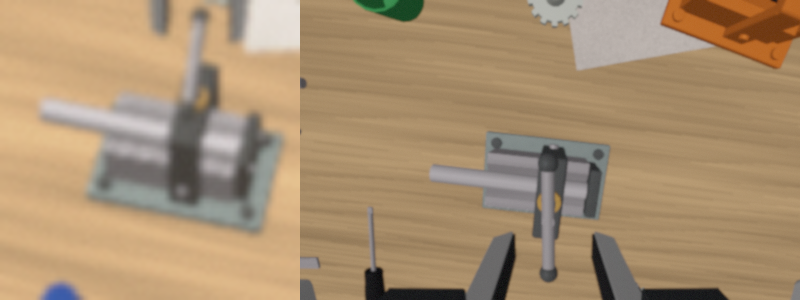

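The bar is in the groove with its end at the dark stop plate. The T-bar balls are at w6 (317,160) and (318,273).

Run:
```python
from h import *
o=manip.get_obs();C=cam("wrist",o)
a=cv2.imread("pics/w6.png").max(2).astype(float)
B=[]
for (x,y) in((317,160),(318,273)):
    w=np.clip(95-a[y-7:y+8,x-14:x+15],0,None)
    yy,xx=np.mgrid[y-7:y+8,x-14:x+15];B.append(((w*xx).sum()/w.sum(),(w*yy).sum()/w.sum()))
# rod centre column
S=[]
for r in range(175,262,4):
    s=a[r,300:336];m=np.where(s>s.max()-25)[0]+300;S.append((m.mean(),r))
S=np.array(S);print(B,np.polyfit(S[:,1],S[:,0],1),S[::5])
T=onz(C,[(317,160),(318,273)],.163);print(T,T.mean(0),np.linalg.norm(T[0]-T[1]),np.arctan2(*(T[0]-T[1])[1::-1])%np.pi)
W=onz(C,S,.165);k=np.polyfit(W[:,0],W[:,1],1);print("rod ang",np.arctan(k[0]),"y at .5725",np.polyval(k,.5725))
# tool-frame error
q=o["ee_rot"];r=R.from_quat(np.roll(q,-1)).as_matrix();print("tool-frame mid",r.T@(T.mean(0)-o["position"]))
```

```text
[(np.float64(321.58512412913353), np.float64(159.0042194092827)), (np.float64(319.8368237347295), np.float64(274.2361838278069))] [8.22204375e-02 2.98644019e+02] [[315.5        175.        ]
 [315.9        195.        ]
 [312.66666667 215.        ]
 [321.78571429 235.        ]
 [316.7        255.        ]]
[[0.52718087 0.14857465 0.163     ]
 [0.6178595  0.1604037  0.163     ]] [0.57252019 0.15448917 0.163     ] 0.09144693145380801 0.12971770050648468
rod ang 0.19341167651687427 y at .5725 0.15392597813591263
tool-frame mid [ 0.00027993 -0.00317326  0.24645335]
```

Request:
play_rows([
  [0, -0.25, 1],
  [0, -0.25, 3],
  [0, -0.25, 5],
  [0, -0.25, 6.5],
  [0, -0.25, 6.8],
  [0, -0.25, 6.8],
  [0, -0.25, 6.8],
  [0, -0.25, 6.8],
  [0, -0.25, 6.8],
  [0, -0.25, 6.8],
  [0, -0.25, 6.8],
  [0, -0.25, 6.8],
  [0, -0.25, 6.8],
], claw=[0, 0, 0, 0, 0, 0, 0.4, 0.8, 1, 1, 1, 1, 1], twist=[0, 0, 0, 0, 0, 0, 0, 0, 0, 0, 0, 0, 0], squeeze=60)

```text
time: 14.0
position: [0.5731, 0.1546, 0.342]
ee_rot: [0.0, -0.064, 0.998, -0.001]
force: [0.3, -3.7, 1.9]
gripper_width: 0.0092
gripper_force: 60.0
```

```bash
cat > st.py <<'E'
from h import *
o=manip.get_obs();r=R.from_quat(np.roll(o["ee_rot"],-1)).as_matrix()
print(o["time"],o["position"].round(4),"F tool",(r.T@o["force"]).round(2),"T world",o["torque"].round(3),"yaw",round(np.arctan2(r[1,0],r[0,0])%(2*np.pi),4),"w",round(o["gripper_width"],4),o["qpos"][5].round(3),"tau6",o["tau"][5].round(3))
E
python3 st.py
```

```text
14.0 [0.5731 0.1546 0.342 ] F tool [ 0.13 -3.68 -1.85] T world [-0.6   -0.155 -0.004] yaw 3.2697 w 0.0092 -1.626 tau6 -0.002
```

Request:
play_rows([
  [0, -0.03, 0.01],
  [0, -0.03, 0.02],
  [0, -0.03, 0.04],
  [0, -0.03, 0.06],
  [0, -0.03, 0.08],
  [0, -0.03, 0.1],
  [0, -0.03, 0.11],
], claw=[1, 1, 1, 1, 1, 1, 1], twist=[0.05, 0.1, 0.2, 0.3, 0.4, 0.5, 0.6])

```text
time: 14.7
position: [0.5731, 0.1543, 0.3408]
ee_rot: [0.0, 0.235, 0.972, -0.001]
force: [-0.5, -3.7, 2.2]
gripper_width: 0.0088
gripper_force: 60.1
```

```bash
python3 st.py
```

```text
14.7 [0.5731 0.1543 0.3408] F tool [-1.28 -3.56 -2.22] T world [-0.653 -0.135  0.183] yaw 2.6664 w 0.0088 -1.023 tau6 -0.623
```

Request:
play_rows([
  [0, -0.02, 0.01],
  [-0.01, -0.04, 0.03],
  [-0.01, -0.04, 0.05],
  [-0.02, -0.04, 0.07],
  [-0.02, -0.04, 0.09],
  [-0.02, -0.04, 0.11],
  [-0.02, -0.04, 0.12],
], claw=[1, 1, 1, 1, 1, 1, 1], twist=[0.05, 0.15, 0.25, 0.35, 0.45, 0.55, 0.65])

```text
time: 15.4
position: [0.573, 0.1539, 0.3396]
ee_rot: [0.0, 0.533, 0.846, -0.001]
force: [-0.3, -2.3, 1.7]
gripper_width: 0.0088
gripper_force: 60.1
```

```bash
python3 st.py
```

```text
15.4 [0.573  0.1539 0.3396] F tool [-1.97 -1.25 -1.71] T world [-0.661  0.115  0.19 ] yaw 2.0163 w 0.0088 -0.373 tau6 -0.625
```

Request:
play_rows([
  [-0.01, 0, 0.01],
  [-0.02, -0.01, 0.03],
  [-0.02, -0.01, 0.05],
  [-0.02, -0.01, 0.07],
  [-0.02, -0.01, 0.09],
], claw=[1, 1, 1, 1, 1], twist=[0.1, 0.2, 0.3, 0.4, 0.5])

```text
time: 15.9
position: [0.5729, 0.1537, 0.3387]
ee_rot: [0.0, 0.726, 0.688, -0.001]
force: [-2.2, -3.3, 3.3]
gripper_width: 0.0092
gripper_force: 60.1
```

```bash
python3 st.py
```

```text
15.9 [0.5729 0.1537 0.3387] F tool [-3.39 -2.01 -3.3 ] T world [-0.596  0.24   0.251] yaw 1.5164 w 0.0092 0.126 tau6 -0.627
```

Request:
play_rows([
  [0, 0, 0.02],
], claw=[1], twist=[0.1])

```text
time: 16.0
position: [0.5729, 0.1538, 0.3385]
ee_rot: [0.0, 0.76, 0.65, -0.001]
force: [-2.1, -3.0, 3.2]
gripper_width: 0.0089
gripper_force: 60.1
```

```bash
python3 st.py
```

```text
16.0 [0.5729 0.1538 0.3385] F tool [-3.27 -1.59 -3.23] T world [-0.63   0.361  0.216] yaw 1.4164 w 0.0089 0.226 tau6 -0.627
```

Request:
play_rows([
  [0, 0, 0.02],
], claw=[1], twist=[0.1])

```text
time: 16.1
position: [0.5728, 0.1537, 0.3383]
ee_rot: [-0.0, 0.791, 0.612, -0.001]
force: [-2.3, -3.1, 3.4]
gripper_width: 0.009
gripper_force: 60.1
```

```bash
python3 st.py; python3 -c "
import time
from h import *
"
```

```text
16.1 [0.5728 0.1537 0.3383] F tool [-3.59 -1.44 -3.41] T world [-0.602  0.393  0.183] yaw 1.3164 w 0.009 0.326 tau6 -0.628
```

```bash
cat > av.py <<'E'
from h import *
t=[];y=[]
for i in range(8):
    manip.grab_frame("wrist");o=manip.get_obs();t.append(o["torque"][2])
print(np.round(t,3),"mean",np.mean(t).round(4));exec(open("st.py").read())
E
python3 av.py
```

```text
[0.062 0.054 0.089 0.09  0.019 0.171 0.06  0.082] mean 0.0784
16.5 [0.5728 0.1538 0.3382] F tool [-4.57 -2.75 -3.46] T world [-0.79   0.651  0.082] yaw 1.3219 w 0.0094 0.321 tau6 0.081
```

Request:
play_rows([
  [0, 0, 0.01],
  [0, 0, 0.03],
], claw=[1, 1], twist=[0.08, 0.16])

```text
time: 16.7
position: [0.5728, 0.1538, 0.338]
ee_rot: [-0.0, 0.837, 0.548, -0.001]
force: [-3.9, -3.3, 5.1]
gripper_width: 0.0093
gripper_force: 60.1
```

```bash
python3 av.py
```

```text
[0.048 0.066 0.057 0.079 0.03  0.078 0.089 0.082] mean 0.0662
17.1 [0.5728 0.1538 0.338 ] F tool [-5.71 -3.01 -4.09] T world [-0.775  0.721  0.082] yaw 1.1618 w 0.0089 0.481 tau6 0.066
```

Request:
play_rows([
  [-0.02, 0, 0.01],
  [-0.04, -0.01, 0.02],
  [-0.04, -0.01, 0.04],
  [-0.05, -0.02, 0.06],
], claw=[1, 1, 1, 1], twist=[0.1, 0.2, 0.3, 0.4])

```text
time: 17.5
position: [0.5724, 0.1536, 0.3372]
ee_rot: [-0.0, 0.929, 0.37, -0.0]
force: [-2.5, -0.8, 3.6]
gripper_width: 0.0091
gripper_force: 60.1
```

```bash
python3 st.py
```

```text
17.5 [0.5724 0.1536 0.3372] F tool [-2.39 -1.1  -3.61] T world [-0.454  0.556  0.112] yaw 0.7581 w 0.0091 0.884 tau6 -0.624
```

Request:
play_rows([
  [-0.01, 0, 0.02],
], claw=[1], twist=[0.1])

```text
time: 17.6
position: [0.5724, 0.1536, 0.337]
ee_rot: [-0.0, 0.946, 0.323, -0.0]
force: [-2.4, -2.1, 2.8]
gripper_width: 0.0091
gripper_force: 60.1
```

```bash
python3 st.py
```

```text
17.6 [0.5724 0.1536 0.337 ] F tool [-3.15  0.22 -2.8 ] T world [-0.365  0.582  0.208] yaw 0.6581 w 0.0091 0.984 tau6 -0.615
```

Request:
play_rows([
  [-0.01, 0, 0.02],
], claw=[1], twist=[0.1])

```text
time: 17.7
position: [0.5723, 0.1536, 0.3369]
ee_rot: [-0.0, 0.961, 0.275, -0.0]
force: [-3.2, -1.1, 2.5]
gripper_width: 0.0091
gripper_force: 60.1
```

```bash
python3 st.py
```

```text
17.7 [0.5723 0.1536 0.3369] F tool [-3.25 -0.77 -2.46] T world [-0.283  0.545  0.208] yaw 0.5581 w 0.0091 1.083 tau6 -0.605
```

Request:
play_rows([
  [-0.01, 0, 0.02],
], claw=[1], twist=[0.1])

```text
time: 17.8
position: [0.5722, 0.1536, 0.3367]
ee_rot: [-0.0, 0.974, 0.227, -0.0]
force: [-2.7, -1.4, 2.9]
gripper_width: 0.0093
gripper_force: 60.1
```

```bash
python3 st.py
```

```text
17.8 [0.5722 0.1536 0.3367] F tool [-3.1   0.07 -2.87] T world [-0.288  0.584  0.262] yaw 0.4582 w 0.0093 1.183 tau6 -0.594
```

Request:
play_rows([
  [-0.01, 0, 0.02],
], claw=[1], twist=[0.1])

```text
time: 17.9
position: [0.5721, 0.1536, 0.3365]
ee_rot: [-0.0, 0.984, 0.178, -0.0]
force: [-2.2, -0.5, 2.8]
gripper_width: 0.0089
gripper_force: 60.1
```

```bash
python3 st.py
```

```text
17.9 [0.5721 0.1536 0.3365] F tool [-2.24 -0.32 -2.82] T world [-0.18   0.545  0.223] yaw 0.3582 w 0.0089 1.283 tau6 -0.583
```

Request:
play_rows([
  [-0.01, 0, 0.02],
], claw=[1], twist=[0.1])

```text
time: 18.0
position: [0.5721, 0.1537, 0.3363]
ee_rot: [-0.001, 0.992, 0.129, -0.0]
force: [-3.5, -0.8, 4.3]
gripper_width: 0.0093
gripper_force: 60.1
```

```bash
python3 st.py
```

```text
18.0 [0.5721 0.1537 0.3363] F tool [-3.61 -0.08 -4.28] T world [-0.154  0.447  0.24 ] yaw 0.2582 w 0.0093 1.383 tau6 -0.574
```

Request:
play_rows([
  [-0.01, 0, 0.02],
], claw=[1], twist=[0.1])

```text
time: 18.1
position: [0.572, 0.1537, 0.3362]
ee_rot: [-0.001, 0.997, 0.079, -0.0]
force: [-3.3, -1.3, 2.7]
gripper_width: 0.0096
gripper_force: 60.1
```

```bash
python3 st.py
```

```text
18.1 [0.572  0.1537 0.3362] F tool [-3.5   0.73 -2.69] T world [-0.082  0.465  0.296] yaw 0.1582 w 0.0096 1.483 tau6 -0.563
```

Request:
play_rows([
  [-0.01, 0, 0.02],
], claw=[1], twist=[0.1])

```text
time: 18.2
position: [0.5719, 0.1537, 0.336]
ee_rot: [-0.001, 1.0, 0.029, -0.0]
force: [-2.6, 0.3, 3.6]
gripper_width: 0.0089
gripper_force: 60.2
```

```bash
python3 st.py
```

```text
18.2 [0.5719 0.1537 0.336 ] F tool [-2.53 -0.5  -3.56] T world [-0.058  0.445  0.253] yaw 0.0583 w 0.0089 1.583 tau6 -0.547
```

Request:
play_rows([
  [-0.01, 0, 0.02],
], claw=[1], twist=[0.1])

```text
time: 18.3
position: [0.5718, 0.1537, 0.3358]
ee_rot: [-0.001, 1.0, -0.021, 0.0]
force: [-2.0, 0.1, 3.4]
gripper_width: 0.0089
gripper_force: 60.2
```

```bash
python3 st.py
```

```text
18.3 [0.5718 0.1537 0.3358] F tool [-1.99 -0.04 -3.45] T world [-0.036  0.35   0.321] yaw 6.2414 w 0.0089 1.683 tau6 -0.552
```

Request:
play_rows([
  [0, 0, 0.01],
], claw=[1], twist=[0.05])

```text
time: 18.4
position: [0.5718, 0.1538, 0.3357]
ee_rot: [-0.001, 0.999, -0.045, 0.0]
force: [-1.6, 0.7, 3.2]
gripper_width: 0.0091
gripper_force: 60.2
```

```bash
python3 st.py
```

```text
18.4 [0.5718 0.1538 0.3357] F tool [-1.69 -0.59 -3.17] T world [0.05  0.363 0.31 ] yaw 6.1927 w 0.0091 1.732 tau6 0.051
```

Torque is about 0.30 N m, so stop here, let go and rise.

Request:
play_rows([
  [0, 0, 0],
  [0, 0, 0],
  [0, 0, 0],
  [0, 0, 0],
  [0, 0, 0],
  [0, 0, -1],
  [0, 0, -3],
  [0, 0, -6],
  [0, 0, -9],
  [0, 0, -11],
  [0, 0, -11],
  [-4, 0, -11],
  [-8, 0, -11],
  [-8, 0, -11],
  [-8, 0, -11],
], claw=[1, 0.7, 0.4, 0.1, 0, 0, 0, 0, 0, 0, 0, 0, 0, 0, 0], twist=[0, 0, 0, 0, 0, 0, 0, 0, 0, 0, 0, 0, 0, 0, 0])

```text
time: 19.9
position: [0.4917, 0.1605, 0.4447]
ee_rot: [0.0, 0.999, -0.045, -0.0]
force: [-0.1, 0.1, 0.4]
gripper_width: 0.0472
gripper_force: 0.0
```

```bash
python3 bar.py w7
python3 - <<'E'
from h import *
f=manip.grab_frame("scene");w=cv2.imread("pics/w7.png")
cv2.imwrite("pics/c7.png",np.hstack([cv2.resize(f[190:260,270:340],(300,300),interpolation=cv2.INTER_CUBIC),w[:300,70:570]]))
E
```

```text
19.9 [0.49172755 0.16052511 0.44471857] 0.04720730274170764 [-0.11600445  0.09181574  0.44984984]
yaw -0.08980831013731 tilt [-4.51113667e-04 -1.12095918e-04 -9.99999892e-01]
bar proj [[577.  58.]
 [705.  54.]]
```

View pics/c7.png

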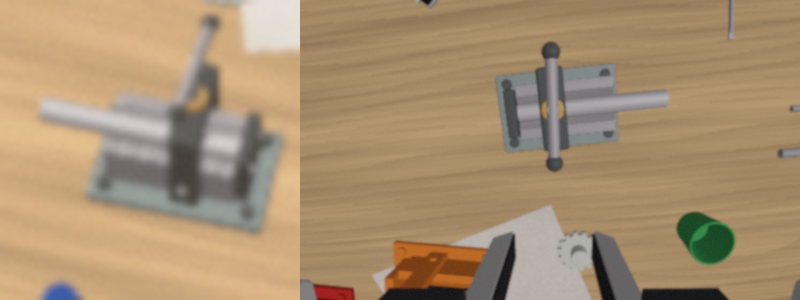

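The bar lies in the groove against the stop at crop (518,110), the pad is on it, the T-bar has turned with the gripper, and the gripper is clear.

```bash
python3 -c "
from bench import manip
print(manip.hand_in())"
```

```text
the job is handed in; nothing more can be done
None
```

I handed the job in: the 20 mm bar is seated against the end stop, and I tightened the T-handle to about 0.30 N m, 1.5 times its free running torque of about 0.20 (readings varied by about 0.03). I then let go and backed the gripper clear, at 19.9 s; I moved nothing else.

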